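Lay out stripped engine pipe stubs on their inspection pads

TASK

Stand each of the four stripped engine parts upright and centred on the black rubber pad painted with its own flange's footprint: the large round aluminium sleeve, the small round brass sleeve, the rust-brown oval stub and the green square stub. Turn the oval and the square one so that the flange lies along its painted shape, and set every part down gently rather than dropping it. Leave the ball bearing and the dish of bolts where they are.

Things in the scene. Friction and masses are not known exactly. Their poses are not given: they have to be found in the camera images.
- part_large: Large bare-aluminium sleeve with a round flange of 84 mm diameter with six small dark bolt holes. Loose, stands on its flange (10 mm thick) on the bench. Above it a coaxial open round tube to grip: outer diameter 54 mm, wall 4 mm, total height with flange 80 mm. About 350 g. Origin: centre of the flange underside, z up; its yaw does not matter.
- part_small: Small brass sleeve with a plain round flange of 56 mm diameter. Loose, stands on its flange (10 mm thick) on the bench. Above it a coaxial open round tube to grip: outer diameter 32 mm, wall 4 mm, total height with flange 56 mm. About 250 g. Origin: centre of the flange underside, z up; its yaw does not matter.
- part_oval: Rust-brown cast stub with an oval two-bolt flange, 96 mm (along x) by 60 mm, a bolt hole at each end. Loose, stands on its flange (10 mm thick) on the bench. Above it a coaxial open round tube to grip: outer diameter 40 mm, wall 4 mm, total height with flange 62 mm. About 450 g. Origin: centre of the flange underside, z up; x along the flange (a half turn looks the same).
- part_square: Green-painted stub with a square flange 72 by 72 mm, a dark bolt hole in each corner. Loose, stands on its flange (10 mm thick) on the bench. Above it a coaxial open round tube to grip: outer diameter 44 mm, wall 4 mm, total height with flange 68 mm. About 400 g. Origin: centre of the flange underside, z up; x and y square to the flange's sides (a quarter turn looks the same).
- pad_large: Fixed flat black round rubber pad, 120 mm diameter, 4 mm thick, painted white with the footprint of the large aluminium sleeve (circle of 84 mm diameter), a black bore disc of 46 mm in its middle and six small black dots. Origin: centre of its underside at bench height (top 4 mm higher), z up.
- pad_small: Fixed flat black round rubber pad, 120 mm diameter, 4 mm thick, painted white with the footprint of the small brass sleeve (circle of 56 mm diameter), a black bore disc of 24 mm in its middle, no dots. Origin: centre of its underside at bench height (top 4 mm higher), z up.
- pad_oval: Fixed flat black round rubber pad, 120 mm diameter, 4 mm thick, painted white with the footprint of the rust-brown stub (oval 96 by 60 mm), a black bore disc of 32 mm in its middle and a black dot at each end. Origin: centre of its underside at bench height (top 4 mm higher), z up, x along the oval's long axis.
- pad_square: Fixed flat black round rubber pad, 120 mm diameter, 4 mm thick, painted white with the footprint of the green stub (square of 72 mm), a black bore disc of 36 mm in its middle and a black dot in each corner. Origin: centre of its underside at bench height (top 4 mm higher), z up, x and y square to the square's sides.
- bearing: Loose steel ball bearing lying flat among the parts, 62 mm diameter, 16 mm high; bystander. Origin: centre of its underside.
- dish: Loose small round steel dish full of short bolts, 84 mm diameter at the rim, 22 mm high, the bolts standing a little over the rim; bystander. Origin: centre of its underside.
There are look-alikes about, which are no part of the job. Leave any pink or turquoise look-alike of the pad_large alone.

How it is judged:
At the end, for the whole second after the job is handed in: Each part rests upright (0.08 rad) and released on its own pad, centre within 12 mm of the pad's centre; oval (either way round) and square (any quarter turn) flanges within 0.25 rad of their painted shapes; bearing and dish within 25 mm of where they began (horizontal distance between part_large and pad_large below 0.012 m and z of part_large in the frame of pad_large between 0.001 and 0.008 m and angle between each of part_large, part_small, part_oval, part_square's own z axis and vertical below 0.08 rad and linear speed of each of part_large, part_small, part_oval, part_square below 0.02 m/s and horizontal distance between part_small and pad_small below 0.012 m and z of part_small in the frame of pad_small between 0.001 and 0.008 m and horizontal distance between part_oval and pad_oval below 0.012 m and z of part_oval in the frame of pad_oval between 0.001 and 0.008 m and horizontal distance between part_square and pad_square below 0.012 m and z of part_square in the frame of pad_square between 0.001 and 0.008 m and angle between the x axis of part_oval and the x axis of pad_oval, either way round below 0.25 rad and (angle between the x axis of part_square and the x axis of pad_square, either way round below 0.25 rad or angle between the x axis of part_square and the y axis of pad_square, either way round below 0.25 rad) and distance of each of bearing, dish from where it was at the start of the episode below 0.025 m); the robot touches nothing.
It fails at once if a part is dropped or thrown (it moves faster than 0.6 m/s while no finger touches it) ((linear speed of part_large above 0.6 m/s and contact force between the fingers and part_large below 0.05 N) or (linear speed of part_small above 0.6 m/s and contact force between the fingers and part_small below 0.05 N) or (linear speed of part_oval above 0.6 m/s and contact force between the fingers and part_oval below 0.05 N) or (linear speed of part_square above 0.6 m/s and contact force between the fingers and part_square below 0.05 N)).
It fails at once if the ball bearing is pushed more than 25 mm from its place (distance of bearing from where it was at the start of the episode above 0.025 m).
It fails at once if the dish of bolts is pushed more than 25 mm from its place (distance of dish from where it was at the start of the episode above 0.025 m).
It also fails if it takes over 112 s, if anything falls off the work surface, if the arm or the gripper's body presses on something with over 40 N, if the wrist force passes 120 N, or if a joint passes its speed limit or range.

ROBOT

A 6-joint arm with a two-finger parallel gripper is mounted at the origin on the work surface. World frame = base frame: x ahead of the robot, y to its left, z up, the work surface at z = 0. Lengths are in m, angles in rad, forces in N, time in s.
With the tool pointing down it reaches from about 0.3 to 0.75 m from the base axis. Payload 8.5 kg.
Tool frame: the origin (TCP) lies at the very end of the fingers, on their centre line; the grasp point (between the pads) lies 19 mm behind it; z points along the fingers, y is the line along which they close (so a half turn about z gives the same grasp; the last joint's range is limited). The gripper opens to 88 mm and grips with 3 to 60 N. Pads are 18 mm wide; open, the fingers measure 123 mm over their backs; the gripper's body (75 mm by 187 mm) begins 45 mm behind the grasp point.
Start: joints at [1.068, 0.381, 1.297, -0, 1.464, -0.215], TCP at [0.156, 0.527, 0.239] pointing down, gripper open.
Joint ranges: [-3.11, 3.11], [-0.89, 2.33], [0.22, 2.48], [-1.42, 4.56], [0.17, 2.85], [-2.88, 2.88]. Speed limits (rad/s): [2.39, 2.39, 3.14, 3.14, 3.14, 3.14].

INTERFACE

Orientations are given as a 3x3 rotation matrix whose columns are the frame's x, y, z axes.
In Python, from workcell import manip gives the robot as it stands. The module is installed in compiled form; this text tells all that it offers.
- The arm moves only by the tool send_rows, never from a script. Its argument "commands" is text: rows parted by semicolons, each of 7 numbers parted by spaces: the turn, a rotation vector about the tool's x, y, z in a scale on which 1.0 is 45 degrees, then the shift along the tool's x, y, z in shares of 0.75 m (1.0 is 0.75 m), then the closure, from 0 (fully open) to 1 (shut). In form: rx ry rz x y z hand; .... A call has 1 to 10 rows; each row is the pose to reach, as a shift and turn from the pose commanded when the call began, along the tool's axes at that moment; what a row does not reach only later rows make up. A row lasts 1/8 s, in which the tool goes at most 62.5 mm and 10.7 degrees, less where a joint would pass 70% of its speed; a pose out of reach is approached as far as the arm can. A shift or turn number past 1, either way, is cut back to 1. A call with a gripper value outside its range is refused whole. The fingers move at their own pace and stop on an object; "grip_force" is the grip in N (left out, the last holds). Time passes only in rows, so rows that repeat a pose let the fingers close. It gives the time, the measured TCP pose, the force, the opening and the grip force at its end, in the units of the state.
- manip.state(): the state, without advancing time (a new reading comes with each control period).
- manip.read_camera(name): name is "scene" or "top"; returns a dict with "color" (420x560x3 uint8, blue, green, red), "depth" (420x560 float32, m along the optical axis (not along the pixel's ray), 0 where there is no reading), "vertical_fov" (degrees; the focal length in pixels is half the picture's height over the tangent of half this angle, whatever the lens; pixels are square), "cx", "cy" (the principal point, pixels), "distortion" ([k1, k2, p1, p2, k3] as OpenCV has them; the pictures are not rectified), "cam_to_world" (4x4, takes a point from camera to world coordinates). Camera axes: x right, y down, z forward; pixel columns grow to the right and rows downward; lengths in m; the calibration is good to about 2 mm. A picture is of the moment at which its call begins.
- manip.job_done(): hands the job in; it is judged then, once.
Trained networks look in the newest picture that a camera, given by its name, has taken for a name from the list of things; names that differ only in an ending like _2 or _b are one class to them, and where a whole thing is asked for, a point or a joint stands for the part that bears it (a point fixed in the world has none). Each returns a list of dicts, best first, with "p" (0 to 1); they miss things now and then, are a little off and sometimes report something else, mostly with a low value. They report only what shows in the picture. A call takes as long as a camera call. They do not tell look-alikes from the thing itself.
- manip.look_for(camera, label): "xyz" ([x, y, z] in m, in the coordinates of the camera as it stood for that picture, good to about 4 mm: the middle of the surface that is visible of it).
The state is a dict: "t": time; "qpos": joint angles; "qd": joint speeds; "tau": joint torques, N m; "position": TCP position; "ee_rot": TCP orientation; "ft_force": force on the tool from outside, world axes, zero at the start; "ft_torque": the same for the moment, N m; "gripper_width": finger opening in m; "grasp_force": force on a finger pad.
Only numpy, scipy, OpenCV 4.12 (cv2) and the standard library are available. Lean on these libraries where they do the work, as an engineer would, in place of code of your own. Each camera call takes 0.05 s, during which the arm holds its last target. There are 200 camera calls.

## Working session

There is one attempt and no reset: what is moved stays moved. The work goes in short steps, Python scripts to look and compute and a tool call to move; the robot and the scene stay as the last step left them, time stands still between calls to the robot, and variables do not carry over. Pictures are saved under pics/ and viewed, at most 14 in all, crops included, and the job is handed in when it is done.

Besides the shell and the picture viewer there is one more tool, called in YAML: its name, and indented under it one key for each argument. send_rows: Moves the arm, as the interface text tells. Its arguments: {"type":"object","properties":{"commands":{"type":"string"},"grip_force":{"type":"number"}},"required":["commands"]}

```bash
mkdir -p pics; cat > h.py <<'E'
from workcell import manip
import numpy as np, cv2
def K(c):
    f=210/np.tan(np.radians(c['vertical_fov'])/2)
    return np.array([[f,0,c['cx']],[0,f,c['cy']],[0,0,1.]])
def px2w(c,uv,z):
    "pixels to world points on plane height z"
    uv=np.asarray(uv,float).reshape(-1,1,2)
    n=cv2.undistortPoints(uv,K(c),np.array(c['distortion'],float)).reshape(-1,2)
    T=np.array(c['cam_to_world']); d=np.c_[n,np.ones(len(n))]@T[:3,:3].T
    return T[:3,3]+d*((np.broadcast_to(z,len(n))-T[2,3])/d[:,2])[:,None]
def w2px(c,P):
    T=np.linalg.inv(np.array(c['cam_to_world']))
    r=cv2.Rodrigues(T[:3,:3])[0]
    return cv2.projectPoints(np.asarray(P,float).reshape(-1,3),r,T[:3,3],K(c),np.array(c['distortion'],float))[0].reshape(-1,2)
E
python3 - <<'E'
from h import *
import pickle
for n in ['top','scene']:
    c=manip.read_camera(n); pickle.dump(c,open(n+'0.pkl','wb'))
    cv2.imwrite(f'pics/{n}0.png',cv2.resize(c['color'],(800,600),interpolation=cv2.INTER_CUBIC))
    T=np.array(c['cam_to_world']); print(n,T[:3,3].round(3),T[:3,2].round(3),c['distortion'],c['vertical_fov'])
    for l in ['part_large','part_small','part_oval','part_square','pad_large','pad_small','pad_oval','pad_square','bearing','dish']:
        for d in manip.look_for(n,l)[:4]:
            w=T@np.r_[d['xyz'],1]; print(l,round(d['p'],2),w[:3].round(3),w2px(c,w[:3])[0].round())
s=manip.state();print(s['position'],s['ee_rot'],s['gripper_width'],s['t'])
E
```

```text
top [0.288 0.076 1.702] [ 0.104  0.004 -0.995] [-0.01520228  0.          0.          0.          0.        ] 43.512700453910156
part_large 0.72 [0.634 0.081 0.011] [272. 165.]
part_small 0.73 [ 0.606 -0.087  0.006] [324. 173.]
part_oval 0.66 [ 0.632 -0.243  0.007] [371. 164.]
part_square 0.64 [ 0.463 -0.078  0.008] [322. 216.]
pad_large 0.96 [0.653 0.397 0.002] [176. 161.]
pad_large 0.84 [0.33  0.536 0.008] [132. 260.]
pad_large 0.66 [0.442 0.237 0.   ] [225. 224.]
pad_small 0.77 [ 0.482 -0.238  0.006] [371. 209.]
pad_oval 0.59 [0.474 0.389 0.001] [178. 215.]
pad_square 0.78 [0.484 0.075 0.001] [275. 211.]
pad_square 0.25 [0.474 0.391 0.002] [178. 215.]
bearing 0.83 [0.599 0.239 0.014] [224. 176.]
bearing 0.6 [ 0.483  0.076 -0.001] [275. 211.]
dish 0.69 [ 0.45  -0.397  0.013] [421. 218.]
scene [1.521 0.201 0.691] [-0.839 -0.118 -0.531] [-0.15938287  0.          0.          0.          0.        ] 47.4419622303041
part_large 0.57 [0.662 0.088 0.037] [281. 246.]
part_small 0.55 [ 0.621 -0.084  0.02 ] [212. 234.]
part_oval 0.85 [ 0.652 -0.235  0.014] [149. 236.]
part_oval 0.43 [ 0.496 -0.234  0.002] [171. 206.]
part_square 0.59 [ 0.48  -0.068  0.02 ] [232. 204.]
pad_large 0.92 [0.654 0.399 0.005] [416. 270.]
pad_large 0.87 [ 0.336  0.536 -0.001] [454. 205.]
pad_large 0.68 [0.448 0.235 0.004] [347. 214.]
pad_large 0.62 [0.287 0.38  0.005] [399. 189.]
pad_small 0.65 [ 0.493 -0.229  0.005] [173. 205.]
pad_oval 0.55 [0.484 0.387 0.006] [406. 227.]
pad_square 0.94 [0.481 0.08  0.005] [287. 214.]
pad_square 0.48 [0.449 0.238 0.003] [348. 215.]
bearing 0.73 [0.621 0.239 0.013] [347. 251.]
bearing 0.64 [ 0.447 -0.384  0.013] [127. 188.]
dish 0.67 [ 0.449 -0.384  0.011] [126. 190.]
[0.15610816 0.52736195 0.23875411] [[-9.58886447e-01  2.83790031e-01  3.12702095e-05]
 [ 2.83790031e-01  9.58886447e-01  1.37602135e-05]
 [-2.60795687e-05  2.20686560e-05 -9.99999999e-01]] 0.08804461685225029 1.1
```

View pics/top0.png

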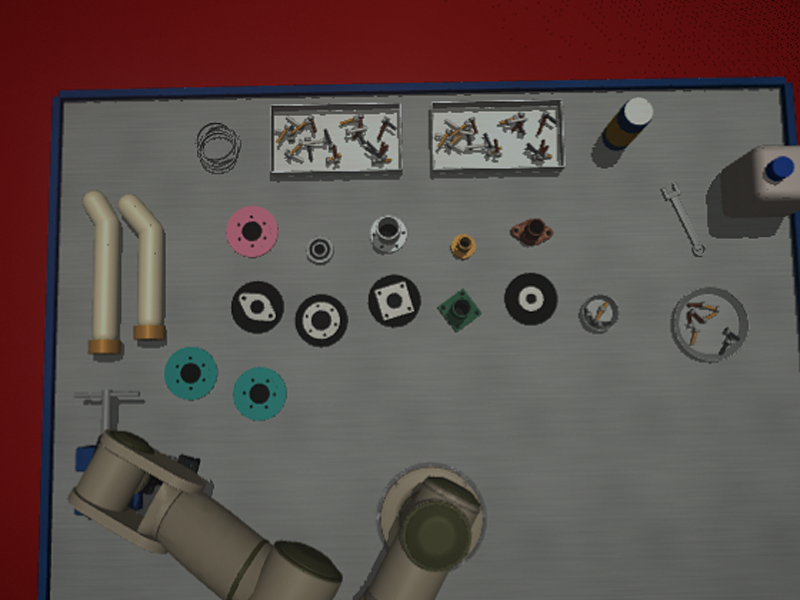

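View pics/scene0.png

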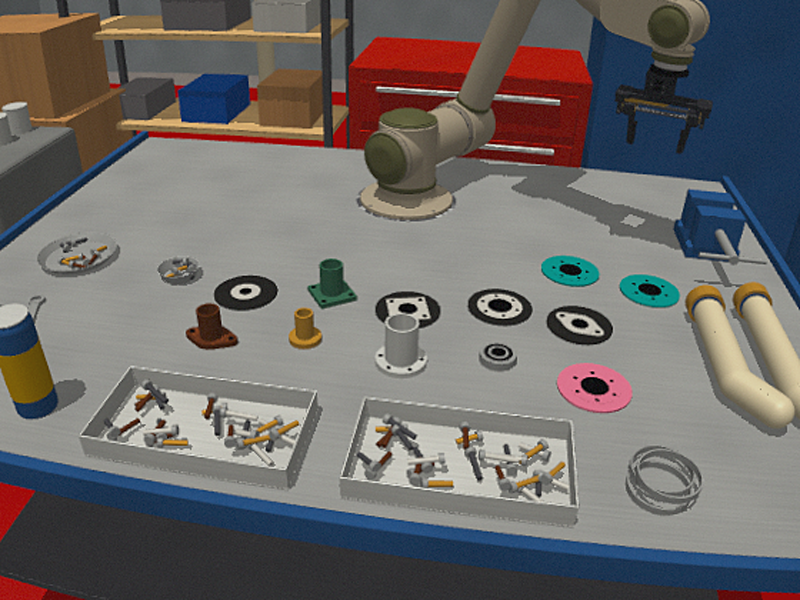

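Candidates for pad_large in the top picture (800x600): pink (252,232), turquoise (190,373) and (260,394), and black/white (321,320). Only the last is black rubber with a white ring and six dots, so it fits. I'll confirm it in a crop while fitting the outlines.

```bash
cat > fit.py <<'E'
from h import *
from scipy.optimize import minimize
def cyl(r0,z):
    a=np.linspace(0,2*np.pi,72); return np.c_[r0*np.cos(a),r0*np.sin(a),0*a+z]
def flange(kind,z):
    if kind=='part_square': return np.array([[36,36,0],[-36,36,0],[-36,-36,0],[36,-36,0]])/1e3+[0,0,z]
    if kind=='part_oval':
        e=cyl(.014,0); pts=np.vstack([e+[.034,0,0],e-[.034,0,0],cyl(.030,0)])[:,:2].astype(np.float32)
        h=cv2.convexHull(pts)[:,0]; return np.c_[h,np.full(len(h),z)]
    return cyl({'part_large':.042,'part_small':.028}[kind],z)
TUBE={'part_large':(.027,.080),'part_small':(.016,.056),'part_oval':(.020,.062),'part_square':(.022,.068)}
def hulls(kind,x,y,w,z0=0):
    R=np.array([[np.cos(w),-np.sin(w),0],[np.sin(w),np.cos(w),0],[0,0,1]])
    f=lambda P:P@R.T+[x,y,z0]
    r,h=TUBE[kind]
    return [f(np.vstack([flange(kind,0),flange(kind,.01)])),f(np.vstack([cyl(r,.01),cyl(r,h)]))]
def sil(c,kind,p,z0,x0,y0,n,s=6):
    m=np.zeros((n*s,n*s),np.uint8)
    for P in hulls(kind,*p,z0):
        q=(w2px(c,P)-[x0,y0]+.5)*s
        cv2.fillConvexPoly(m,cv2.convexHull(np.round(q).astype(np.int32)),1)
    return cv2.resize(m.astype(np.float32),(n,n),interpolation=cv2.INTER_AREA)
def mask(c,kind):
    b,g,r=[c['color'][...,i].astype(float) for i in range(3)]
    return {'part_small':(r-b>40)&(g/r>.55),'part_oval':(r-b>18)&(g/r<.75),'part_square':(g-r>10)&(g-b>2)}[kind]
def fit(cams,kind,p0,z0=0,n=56):
    D=[]
    for c in cams:
        u=w2px(c,[p0[0],p0[1],.03])[0]; x0,y0=(u-n/2).astype(int)
        m=mask(c,kind)[y0:y0+n,x0:x0+n].astype(np.float32)
        m=cv2.morphologyEx(m,cv2.MORPH_CLOSE,np.ones((5,5)))
        D.append((c,m,x0,y0))
    def cost(p): return sum(np.abs(sil(c,kind,p,z0,x0,y0,n)-m).sum()/m.sum() for c,m,x0,y0 in D)
    best=None
    for w in ([0] if kind=='part_small' else np.linspace(0,np.pi/2 if kind=='part_square' else np.pi,6,endpoint=False)):
        S=np.array([[p0[0],p0[1],w]]*4)+np.array([[0,0,0],[.01,0,0],[0,.01,0],[0,0,.25]])
        r=minimize(cost,S[0],method='Nelder-Mead',options=dict(initial_simplex=S,xatol=2e-4,fatol=1e-4))
        if best is None or r.fun<best.fun: best=r
    return best
E
cat > m.py <<'E'
from fit import *
import pickle
C=[pickle.load(open(n+'0.pkl','rb')) for n in ['top','scene']]
for k,p in dict(part_small=(.606,-.087),part_oval=(.632,-.24),part_square=(.465,-.076)).items():
    for cams in ([C[0]],[C[1]],C):
        r=fit(cams,k,p); print(k,r.x.round(4),round(r.fun/len(cams),3))
# pads: outline of dark disc
for k,p in dict(pad_large=(.442,.237),pad_small=(.482,-.238),pad_oval=(.474,.389),pad_square=(.484,.075)).items():
    for c in C:
        u=w2px(c,[p[0],p[1],.004])[0].astype(int); hsv=c['color'].max(2)
        x0,y0=u-26; m=(hsv[y0:y0+52,x0:x0+52]<75).astype(np.uint8)
        cs,_=cv2.findContours(m,cv2.RETR_EXTERNAL,cv2.CHAIN_APPROX_NONE); q=max(cs,key=cv2.contourArea)
        w=px2w(c,q[:,0]+[x0,y0],.004)[:,:2]
        ce,r=cv2.minEnclosingCircle((w*1000).astype(np.float32)); 
        # white paint inside
        full=cv2.drawContours(np.zeros_like(m),[q],-1,1,-1); wh=(full==1)&(m==0)
        yx=np.argwhere(wh); pw=px2w(c,yx[:,::-1]+[x0,y0],.004)[:,:2]
        d=pw-pw.mean(0); ev,E=np.linalg.eigh(d.T@d); rect=cv2.minAreaRect((pw*1000).astype(np.float32))
        el=cv2.fitEllipse((w*1000).astype(np.float32))
        print(k,'enc',np.round(ce,1),round(r,1),'ell',np.round(el[0],1),np.round(el[1]),'white',(pw.mean(0)*1000).round(1),'pca',round(np.arctan2(E[1,1],E[0,1]),3),'rect',np.round(np.radians(rect[2]),3),np.round(rect[1]))
# depth of large part
for c in C:
    vv,uu=np.mgrid[:420,:560]; d=c['depth']; n=cv2.undistortPoints(np.c_[uu.ravel(),vv.ravel()].astype(float).reshape(-1,1,2),K(c),np.array(c['distortion']))[:,0]
    P=np.c_[n,np.ones(len(n))]*d.reshape(-1,1); T=np.array(c['cam_to_world']); P=P@T[:3,:3].T+T[:3,3]
    for k,(p,h) in dict(part_large=((.63,.083),.08),part_small=((.606,-.087),.056),part_oval=((.632,-.24),.062),part_square=((.465,-.076),.068)).items():
        s=P[(np.hypot(P[:,0]-p[0],P[:,1]-p[1])<.06)&(P[:,2]>h-.01)&(P[:,2]<h+.008)]
        if len(s)>3: print(k,len(s),(s.min(0)+s.max(0))/2,np.ptp(s,0))
    b=P[(np.abs(P[:,0]-.5)<.02)&(np.abs(P[:,1]+.0)<.01)]; print('bench',b[:,2].mean(),b[:,2].std())
c=C[0]; im=c['color'].copy()
cv2.imwrite('pics/crop0.png',cv2.resize(im[145:250,155:415],(800,323),interpolation=cv2.INTER_CUBIC))
E
python3 m.py
```

```text
part_small [ 0.6091 -0.0879  0.1705] 0.23
part_small [ 0.6075 -0.0868  0.1949] 0.064
part_small [ 0.6084 -0.0871  0.3241] 0.155
part_oval [ 0.6379 -0.2452  1.53  ] 0.847
part_oval [ 0.6375 -0.2456  4.5656] 0.11
part_oval [ 0.6388 -0.245   1.4816] 0.486
part_square [ 0.4617 -0.0756  0.6228] 0.271
part_square [ 0.4614 -0.0747  0.6176] 0.051
part_square [ 0.4617 -0.0751  2.193 ] 0.166
pad_large enc [442.3 238.3] 61.0 ell [442.8 238.5] [118. 119.] white [444.3 239. ] pca 2.708 rect 1.562 [81. 82.]
pad_large enc [447.8 240.6] 61.4 ell [448.  240.6] [117. 119.] white [445.2 240.5] pca -3.118 rect 0.183 [82. 85.]
pad_small enc [ 484.2 -237.9] 61.0 ell [ 484.2 -238.1] [118. 119.] white [ 485.  -238.5] pca 1.231 rect 0.757 [55. 54.]
pad_small enc [ 487.9 -235. ] 61.2 ell [ 488.1 -235.5] [118. 118.] white [ 485.2 -237.7] pca -2.715 rect 1.34 [57. 57.]
pad_oval enc [476.2 383.8] 60.9 ell [475.6 383.8] [118. 119.] white [477. 385.] pca 0.982 rect 1.554 [82. 62.]
pad_oval enc [481.4 386.6] 61.1 ell [481.2 386. ] [117. 118.] white [478.7 387.1] pca 0.926 rect 1.456 [87. 64.]
pad_square enc [484.4 
[... 607 characters left out ...]
~^^^^^^^^^^^^^^^^^^^^^^^^^^^
  File "h.py", line 9, in px2w
    n=cv2.undistortPoints(uv,K(c),np.array(c['distortion'],float)).reshape(-1,2)
      ~~~~~~~~~~~~~~~~~~~^^^^^^^^^^^^^^^^^^^^^^^^^^^^^^^^^^^^^^^^^
cv2.error: OpenCV(4.12.0) /io/opencv/modules/calib3d/src/undistort.dispatch.cpp:347: error: (-215:Assertion failed) CV_IS_MAT(_src) && CV_IS_MAT(_dst) && (_src->rows == 1 || _src->cols == 1) && (_dst->rows == 1 || _dst->cols == 1) && _src->cols + _src->rows - 1 == _dst->rows + _dst->cols - 1 && (CV_MAT_TYPE(_src->type) == CV_32FC2 || CV_MAT_TYPE(_src->type) == CV_64FC2) && (CV_MAT_TYPE(_dst->type) == CV_32FC2 || CV_MAT_TYPE(_dst->type) == CV_64FC2) in function 'cvUndistortPointsInternal'
```

```bash
sed -i 's/^    for c in C:$/    for c in (C[:1] if k=="pad_square" else C):/' m.py; sed -i 's/^for c in (C\[:1\].*/for c in C:/' m.py
sed -i 's/(r-b>18)&(g\/r<.75)/(r-b>12)\&(g<.8*r)/;s/(g\/r>.55)/(g>.55*r)/' fit.py
cat >> m.py <<'E'
im=cv2.resize(im[145:250,155:415],None,fx=3,fy=3,interpolation=cv2.INTER_CUBIC)
G=dict(part_oval=(.6377,-.2453,1.45),part_square=(.4616,-.075,.62),part_small=(.608,-.087,0),part_large=(.642,.079,0))
for k,p in G.items():
    for P in hulls(k,*p):
        cv2.polylines(im,[cv2.convexHull(np.round((w2px(c,P)-[155,145]+.5)*3).astype(np.int32))],True,(255,0,255),1)
im2=C[1]['color'].copy()[160:270,120:380]; im2=cv2.resize(im2,None,fx=3,fy=3,interpolation=cv2.INTER_CUBIC)
for k,p in G.items():
    for P in hulls(k,*p):
        cv2.polylines(im2,[cv2.convexHull(np.round((w2px(C[1],P)-[120,160]+.5)*3).astype(np.int32))],True,(255,0,255),1)
im=np.clip(im*1.5,0,255).astype(np.uint8)
cv2.imwrite('pics/ov.png',np.vstack([im[:, :780],im2[:285]])[:600])
E
python3 m.py 2>&1 | grep -v 'pad_'
```

```text
part_small [ 0.6091 -0.0879  0.1705] 0.23
part_small [ 0.6075 -0.0868  0.1949] 0.064
part_small [ 0.6084 -0.0871  0.3241] 0.155
part_oval [ 0.6388 -0.2455  1.4844] 0.345
part_oval [ 0.6379 -0.2454  1.4204] 0.098
part_oval [ 0.6385 -0.245   1.4468] 0.223
part_square [ 0.4617 -0.0756  0.6228] 0.271
part_square [ 0.4614 -0.0747  0.6176] 0.051
part_square [ 0.4617 -0.0751  2.193 ] 0.166
part_large 79 [0.63821891 0.08259583 0.07881999] [0.05377538 0.05352908 0.01692742]
part_small 42 [ 0.60661671 -0.0882127   0.05386876] [0.03044696 0.02948233 0.01353818]
part_oval 55 [ 0.63766865 -0.24569479  0.05961712] [0.03905306 0.03885571 0.01457036]
part_square 53 [ 0.4589185  -0.07676962  0.06648816] [0.04110685 0.04164698 0.0161094 ]
bench -0.001108743258962563 0.004419473276706653
part_large 222 [0.64206175 0.0859631  0.0759675 ] [0.05807774 0.05307703 0.01181964]
part_small 100 [ 0.60834589 -0.08515062  0.05235919] [0.03645344 0.0316058  0.01233661]
part_oval 126 [ 0.64036903 -0.24342674  0.05801114] [0.04250875 0.03792091 0.01198302]
part_square 127 [ 0.46272673 -0.07228648  0.06403471] [0.04631709 0.04162487 0.01175756]
bench -0.0005240526685210143 0.0014104355913057594
```

View pics/ov.png

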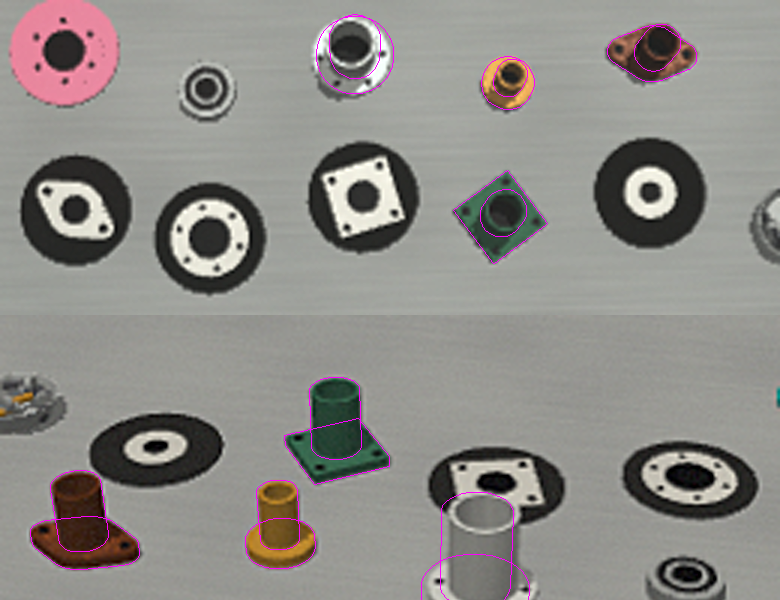

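Pad_large is the black pad with the white ring and six dots, at crop (210,237). The model overlays sit well on the brass, brown and green parts, and I take the aluminium one from depth. Now I'll plan the shifts.

```bash
cat > sh.py <<'E'
from h import *
import sys
# usage: sh.py x y z [x y z ...]: tool-frame shifts from the present pose
s=manip.state(); R=np.array(s['ee_rot']); p=np.array(s['position'])
print('t',round(s['t'],2),'p',p.round(4),'w',round(s['gripper_width'],4),'phi',round(np.arctan2(R[1,1],R[0,1]),3))
for q in np.array(sys.argv[1:],float).reshape(-1,3): print(q,'->',(R.T@(q-p)).round(4))
E
python3 sh.py .640 .084 .16 .640 .084 .042
```

```text
t 1.1 p [0.1561 0.5274 0.2388] w 0.088 phi 1.283
[0.64  0.084 0.16 ] -> [-0.5898 -0.2878  0.0788]
[0.64  0.084 0.042] -> [-0.5898 -0.2878  0.1968]
```

Careful with the scale: shifts go in shares of 0.75 m and turns go in shares of 45 degrees. That gives: -0.59 m is -0.7867, -0.288 m is -0.384.

send_rows:
  commands: "0 0 0 -0.7867 -0.384 0.1053 0;0 0 0 -0.7867 -0.384 0.1053 0;0 0 0 -0.7867 -0.384 0.1053 0;0 0 0 -0.7867 -0.384 0.1053 0;0 0 0 -0.7867 -0.384 0.1053 0;0 0 0 -0.7867 -0.384 0.1053 0;0 0 0 -0.7867 -0.384 0.1053 0;0 0 0 -0.7867 -0.384 0.1053 0;0 0 0 -0.7867 -0.384 0.1053 0;0 0 0 -0.7867 -0.384 0.1053 0"
  grip_force: 40

```text
t: 2.35
position: [0.6149, 0.1065, 0.1639]
ee_rot: [[-0.959, 0.284, 0.0], [0.284, 0.959, 0.0], [-0.0, 0.0, -1.0]]
ft_force: [1.0, 0.5, -0.2]
gripper_width: 0.0884
grasp_force: 0.0
```

```bash
python3 sh.py .640 .084 .16 .640 .084 .042
```

```text
t 2.35 p [0.6149 0.1065 0.1639] w 0.0884 phi 1.283
[0.64  0.084 0.16 ] -> [-0.0304 -0.0144  0.0039]
[0.64  0.084 0.042] -> [-0.0304 -0.0144  0.1219]
```

Converted, 0.122 m is 0.1627, 0.09 m is 0.12.

send_rows:
  commands: "0 0 0 -0.04 -0.0187 0.0133 0;0 0 0 -0.04 -0.0187 0.0667 0;0 0 0 -0.04 -0.0187 0.12 0;0 0 0 -0.04 -0.0187 0.1627 0;0 0 0 -0.04 -0.0187 0.1627 0;0 0 0 -0.04 -0.0187 0.1627 1;0 0 0 -0.04 -0.0187 0.1627 1;0 0 0 -0.04 -0.0187 0.1627 1;0 0 0 -0.04 -0.0187 0.1627 1;0 0 0 -0.04 -0.0187 0.1627 1"
  grip_force: 40

```text
t: 3.6
position: [0.6386, 0.0858, 0.0429]
ee_rot: [[-0.959, 0.284, 0.001], [0.284, 0.959, -0.001], [-0.001, -0.0, -1.0]]
ft_force: [-1.3, -2.0, 6.1]
gripper_width: 0.0529
grasp_force: 40.0
```

```bash
python3 sh.py .640 .084 .14 .445 .240 .14 .445 .24 .0465
```

```text
t 3.6 p [0.6386 0.0858 0.0429] w 0.0529 phi 1.283
[0.64  0.084 0.14 ] -> [-0.002  -0.0014 -0.0971]
[0.445 0.24  0.14 ] -> [ 0.2293  0.0928 -0.0974]
[0.445  0.24   0.0465] -> [ 0.2294  0.0929 -0.0039]
```

Converted, 0.2305 m is 0.3073, 0.094 m is 0.1253.

send_rows:
  commands: "0 0 0 0 0 -0.0267 1;0 0 0 0 0 -0.08 1;0 0 0 0.04 0.016 -0.1293 1;0 0 0 0.1067 0.0427 -0.1333 1;0 0 0 0.1733 0.0693 -0.1333 1;0 0 0 0.2333 0.0947 -0.1333 1;0 0 0 0.28 0.1147 -0.12 1;0 0 0 0.3073 0.1253 -0.08 1;0 0 0 0.3073 0.1253 -0.0333 1;0 0 0 0.3073 0.1253 -0.016 1"

```text
t: 4.85
position: [0.4429, 0.2417, 0.0525]
ee_rot: [[-0.959, 0.284, -0.003], [0.284, 0.959, -0.001], [0.003, -0.002, -1.0]]
ft_force: [0.0, 0.7, -2.4]
gripper_width: 0.0529
grasp_force: 40.0
```

```bash
python3 sh.py .445 .240 .0465 
```

```text
t 4.85 p [0.4429 0.2417 0.0525] w 0.0529 phi 1.283
[0.445  0.24   0.0465] -> [-0.0025 -0.001   0.006 ]
```

Converted, 0.008 m is 0.0107, 0.007 m is 0.0093.

send_rows:
  commands: "0 0 0 -0.0013 0 0.0053 1;0 0 0 -0.0013 0 0.0093 1;0 0 0 -0.0013 0 0.0107 1;0 0 0 -0.0013 0 0.0107 1"

```text
t: 5.35
position: [0.4455, 0.2414, 0.0469]
ee_rot: [[-0.959, 0.284, 0.002], [0.284, 0.959, 0.0], [-0.002, 0.001, -1.0]]
ft_force: [0.7, -0.6, 1.9]
gripper_width: 0.0529
grasp_force: 40.0
```

Converted, -0.11 m is -0.1467, -0.05 m is -0.0667.

send_rows:
  commands: "0 0 0 0 0 0 0.3;0 0 0 0 0 0 0;0 0 0 0 0 0 0;0 0 0 0 0 0 0;0 0 0 0 0 -0.0667 0;0 0 0 0 0 -0.1467 0"

```text
t: 6.1
position: [0.4444, 0.2412, 0.1568]
ee_rot: [[-0.959, 0.284, -0.003], [0.284, 0.959, -0.001], [0.002, -0.001, -1.0]]
ft_force: [1.3, 0.4, -0.8]
gripper_width: 0.0883
grasp_force: 0.0
```

```bash
python3 sh.py .608 -.087 .1 .608 -.087 .018; python3 - <<'E'
from h import *
c=manip.read_camera('scene'); cv2.imwrite('pics/s1.png',cv2.resize(c['color'][130:300,100:460],(720,340)))
E
```

```text
t 6.1 p [0.4444 0.2412 0.1568] w 0.0883 phi 1.283
[ 0.608 -0.087  0.1  ] -> [-0.2502 -0.2682  0.0565]
[ 0.608 -0.087  0.018] -> [-0.2504 -0.2681  0.1385]
```

View pics/s1.png

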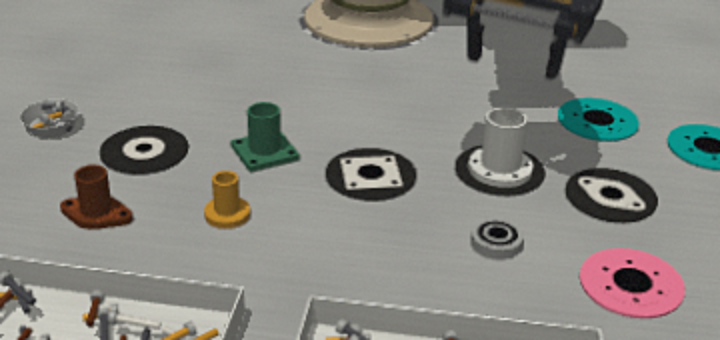

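The large sleeve stands upright and centred on its pad at (500,165). Next is the brass one.

Converted, -0.268 m is -0.3573, -0.25 m is -0.3333.

send_rows:
  commands: "0 0 0 -0.3333 -0.3573 0 0;0 0 0 -0.3333 -0.3573 0 0;0 0 0 -0.3333 -0.3573 0 0;0 0 0 -0.3333 -0.3573 0 0;0 0 0 -0.3333 -0.3573 0 0;0 0 0 -0.3333 -0.3573 0.0133 0;0 0 0 -0.3333 -0.3573 0.0667 0;0 0 0 -0.3333 -0.3573 0.12 0;0 0 0 -0.3333 -0.3573 0.1333 0;0 0 0 -0.3333 -0.3573 0.1333 0"

```text
t: 7.4
position: [0.6088, -0.0864, 0.0564]
ee_rot: [[-0.959, 0.284, -0.0], [0.284, 0.959, -0.0], [0.0, -0.0, -1.0]]
ft_force: [-0.2, -0.0, 0.5]
gripper_width: 0.0884
grasp_force: 0.0
```

```bash
python3 sh.py .608 -.087 .018
```

```text
t 7.4 p [ 0.6088 -0.0864  0.0564] w 0.0884 phi 1.283
[ 0.608 -0.087  0.018] -> [ 0.0006 -0.0008  0.0384]
```

Converted, 0.038 m is 0.0507, 0.025 m is 0.0333.

send_rows:
  commands: "0 0 0 0 -0.0013 0.0333 0;0 0 0 0 -0.0013 0.0507 0;0 0 0 0 -0.0013 0.0507 0;0 0 0 0 -0.0013 0.0507 1;0 0 0 0 -0.0013 0.0507 1;0 0 0 0 -0.0013 0.0507 1;0 0 0 0 -0.0013 0.0507 1;0 0 0 0 -0.0013 0.0507 1;0 0 0 0 -0.0013 0.0507 1;0 0 0 0 -0.0013 0.0507 1"

```text
t: 8.65
position: [0.6083, -0.0875, 0.0181]
ee_rot: [[-0.959, 0.284, 0.0], [0.284, 0.959, 0.0], [-0.0, 0.0, -1.0]]
ft_force: [0.7, 0.3, 0.3]
gripper_width: 0.0302
grasp_force: 40.0
```

```bash
python3 sh.py .485 -.238 .0225
```

```text
t 8.65 p [ 0.6083 -0.0875  0.0181] w 0.0302 phi 1.283
[ 0.485  -0.238   0.0225] -> [ 0.0755 -0.1794 -0.0044]
```

Converted, -0.179 m is -0.2387, 0.0755 m is 0.1007.

send_rows:
  commands: "0 0 0 0 0 -0.04 1;0 0 0 0 0 -0.1067 1;0 0 0 0.02 -0.0467 -0.16 1;0 0 0 0.0467 -0.1107 -0.1667 1;0 0 0 0.0733 -0.1733 -0.16 1;0 0 0 0.0933 -0.22 -0.1333 1;0 0 0 0.1007 -0.2387 -0.08 1;0 0 0 0.1007 -0.2387 -0.04 1;0 0 0 0.1007 -0.2387 -0.016 1;0 0 0 0.1007 -0.2387 -0.016 1"

```text
t: 9.9
position: [0.4844, -0.2373, 0.0289]
ee_rot: [[-0.959, 0.284, -0.003], [0.284, 0.959, 0.002], [0.003, 0.001, -1.0]]
ft_force: [0.6, -0.1, -1.4]
gripper_width: 0.0304
grasp_force: 40.0
```

```bash
python3 sh.py .485 -.238 .0222
```

```text
t 9.9 p [ 0.4844 -0.2373  0.0289] w 0.0304 phi 1.283
[ 0.485  -0.238   0.0222] -> [-0.0008 -0.0005  0.0067]
```

Converted, 0.008 m is 0.0107, 0.007 m is 0.0093.

send_rows:
  commands: "0 0 0 0 0 0.0053 1;0 0 0 0 0 0.0093 1;0 0 0 0 0 0.0107 1;0 0 0 0 0 0.0107 1"

```text
t: 10.4
position: [0.4852, -0.2377, 0.0223]
ee_rot: [[-0.959, 0.284, 0.0], [0.284, 0.959, -0.0], [-0.0, -0.0, -1.0]]
ft_force: [0.4, 1.1, -1.8]
gripper_width: 0.0304
grasp_force: 40.0
```

Converted, -0.1 m is -0.1333, -0.05 m is -0.0667.

send_rows:
  commands: "0 0 0 0 0 0.0007 1;0 0 0 0 0 0.0007 0.3;0 0 0 0 0 0 0;0 0 0 0 0 0 0;0 0 0 0 0 0 0;0 0 0 0 0 -0.0667 0;0 0 0 0 0 -0.1333 0"

```text
t: 11.28
position: [0.4849, -0.2375, 0.1231]
ee_rot: [[-0.959, 0.284, -0.001], [0.284, 0.959, 0.001], [0.001, 0.0, -1.0]]
ft_force: [0.2, 0.1, 0.2]
gripper_width: 0.0872
grasp_force: 0.0
```

```bash
python3 sh.py .638 -.245 .1 .638 -.245 .024
```

```text
t 11.28 p [ 0.4849 -0.2375  0.1231] w 0.0872 phi 1.283
[ 0.638 -0.245  0.1  ] -> [-0.149   0.0363  0.0229]
[ 0.638 -0.245  0.024] -> [-0.1491  0.0363  0.0989]
```

Converted, -0.149 m is -0.1987, -0.11 m is -0.1467.

send_rows:
  commands: "0 0 0 -0.08 0.02 0 0;0 0 0 -0.1467 0.036 0 0;0 0 0 -0.1987 0.048 0.0133 0;0 0 0 -0.1987 0.048 0.0667 0;0 0 0 -0.1987 0.048 0.1133 0;0 0 0 -0.1987 0.048 0.132 0;0 0 0 -0.1987 0.048 0.132 0;0 0 0 -0.1987 0.048 0.132 1;0 0 0 -0.1987 0.048 0.132 1;0 0 0 -0.1987 0.048 0.132 1"
  grip_force: 45

```text
t: 12.52
position: [0.6385, -0.2456, 0.0239]
ee_rot: [[-0.959, 0.284, 0.001], [0.284, 0.959, -0.001], [-0.001, -0.0, -1.0]]
ft_force: [0.2, 0.8, -0.5]
gripper_width: 0.0599
grasp_force: 0.0
```

send_rows:
  commands: "0 0 0 0 0 0 1;0 0 0 0 0 0 1;0 0 0 0 0 0 1"

```text
t: 12.9
position: [0.6383, -0.2454, 0.0232]
ee_rot: [[-0.959, 0.284, 0.0], [0.284, 0.959, 0.0], [-0.0, 0.0, -1.0]]
ft_force: [-0.2, 0.7, 0.7]
gripper_width: 0.039
grasp_force: 45.0
```

```bash
python3 sh.py .478 .386 .15 .478 .386 .0285
```

```text
t 12.9 p [ 0.6383 -0.2454  0.0232] w 0.039 phi 1.283
[0.478 0.386 0.15 ] -> [ 0.3328  0.56   -0.1268]
[0.478  0.386  0.0285] -> [ 0.3328  0.56   -0.0053]
```

Converted, 0.355 m is 0.4733, 0.15 m is 0.2, 0.4 rad is 0.5093.

send_rows:
  commands: "0 0 0 0 0 -0.04 1;0 0 0 0 0 -0.1067 1;0 0 0 0.0133 0.0267 -0.1667 1;0 0 0 0.04 0.0733 -0.18 1;0 0 0.0637 0.08 0.14 -0.18 1;0 0 0.1528 0.12 0.2067 -0.18 1;0 0 0.2419 0.16 0.2733 -0.18 1;0 0 0.331 0.2 0.34 -0.18 1;0 0 0.4202 0.24 0.4067 -0.18 1;0 0 0.5093 0.28 0.4733 -0.18 1"

```text
t: 14.15
position: [0.5364, 0.1562, 0.1573]
ee_rot: [[-0.771, 0.637, -0.002], [0.637, 0.771, -0.0], [0.001, -0.001, -1.0]]
ft_force: [0.2, -0.1, -4.8]
gripper_width: 0.039
grasp_force: 45.0
```

```bash
python3 sh.py .478 .386 .15 .478 .386 .0285
```

```text
t 14.15 p [0.5364 0.1562 0.1573] w 0.039 phi 0.88
[0.478 0.386 0.15 ] -> [0.1914 0.14   0.0074]
[0.478  0.386  0.0285] -> [0.1912 0.1402 0.1289]
```

Converted, 0.191 m is 0.2547, 0.14 m is 0.1867, 0.09 rad is 0.1146.

send_rows:
  commands: "0 0 0.0637 0.0533 0.04 0 1;0 0 0.1146 0.1067 0.0787 0 1;0 0 0.1146 0.16 0.1173 0 1;0 0 0.1146 0.2133 0.156 0 1;0 0 0.1146 0.2467 0.1813 0.0133 1;0 0 0.1146 0.2547 0.1867 0.0533 1;0 0 0.1146 0.2547 0.1867 0.1067 1;0 0 0.1146 0.2547 0.1867 0.1467 1;0 0 0.1146 0.2547 0.1867 0.1613 1;0 0 0.1146 0.2547 0.1867 0.1613 1"

```text
t: 15.4
position: [0.4788, 0.3838, 0.0367]
ee_rot: [[-0.712, 0.702, -0.001], [0.702, 0.712, -0.001], [0.0, -0.001, -1.0]]
ft_force: [0.2, 0.6, -5.3]
gripper_width: 0.0388
grasp_force: 45.0
```

```bash
python3 sh.py .478 .386 .028;python3 - <<'E'
from h import *
c=manip.read_camera('scene'); cv2.imwrite('pics/s2.png',cv2.resize(c['color'][130:300,100:460],(720,340)))
E
```

```text
t 15.4 p [0.4788 0.3838 0.0367] w 0.0388 phi 0.793
[0.478 0.386 0.028] -> [0.0021 0.001  0.0087]
```

View pics/s2.png

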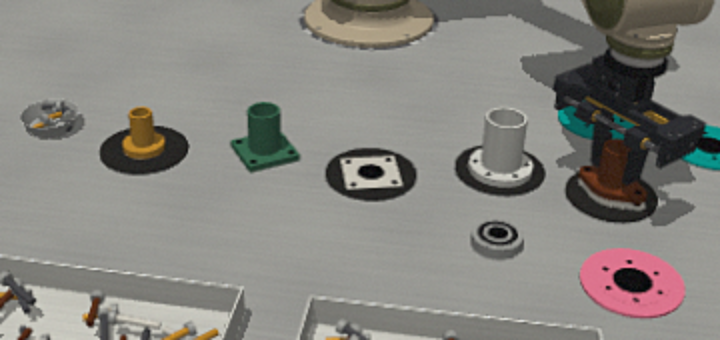

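The brass sleeve is centred on its pad (143,150). The oval hangs over its own pad (612,190), aligned with the paint. I'll lower it now.

Converted, 0.0095 m is 0.0127, 0.001 m is 0.0013.

send_rows:
  commands: "0 0 0 0.0027 0.0013 0.0067 1;0 0 0 0.0027 0.0013 0.0107 1;0 0 0 0.0027 0.0013 0.0127 1;0 0 0 0.0027 0.0013 0.0127 1"

```text
t: 15.95
position: [0.4782, 0.3861, 0.0276]
ee_rot: [[-0.712, 0.702, 0.0], [0.702, 0.712, -0.0], [-0.0, -0.0, -1.0]]
ft_force: [-0.2, 0.4, -5.7]
gripper_width: 0.0395
grasp_force: 45.0
```

Converted, 0.001 m is 0.0013, 0.0005 m is 0.0007.

send_rows:
  commands: "0 0 0 0 0 0.0007 1;0 0 0 0 0 0.0013 1;0 0 0 0 0 0.0013 1"

```text
t: 16.32
position: [0.4783, 0.3861, 0.0271]
ee_rot: [[-0.713, 0.702, 0.001], [0.702, 0.713, 0.0], [-0.0, 0.0, -1.0]]
ft_force: [-1.9, -1.9, 1.1]
gripper_width: 0.0389
grasp_force: 45.0
```

Contact. I'll release, go up and move on to the square part.

Converted, -0.13 m is -0.1733, -0.1 m is -0.1333.

send_rows:
  commands: "0 0 0 0 0 0 0.3;0 0 0 0 0 0 0;0 0 0 0 0 0 0;0 0 0 0 0 0 0;0 0 0 0 0 -0.0667 0;0 0 0 0 0 -0.1333 0;0 0 0 0 0 -0.1733 0"

```text
t: 17.2
position: [0.4786, 0.3863, 0.1592]
ee_rot: [[-0.712, 0.702, 0.003], [0.702, 0.712, 0.001], [-0.001, 0.003, -1.0]]
ft_force: [0.2, -0.6, -0.1]
gripper_width: 0.0882
grasp_force: 0.0
```

```bash
python3 sh.py .4617 -.075 .157 .4617 -.075 .03
```

```text
t 17.2 p [0.4786 0.3863 0.1592] w 0.0882 phi 0.793
[ 0.4617 -0.075   0.157 ] -> [-0.3117 -0.3405  0.0015]
[ 0.4617 -0.075   0.03  ] -> [-0.3116 -0.3409  0.1285]
```

Converted, -0.34 m is -0.4533, -0.31 m is -0.4133, -0.49 rad is -0.6239.

send_rows:
  commands: "0 0 -0.1273 -0.4133 -0.4533 0 0;0 0 -0.2546 -0.4133 -0.4533 0 0;0 0 -0.382 -0.4133 -0.4533 0 0;0 0 -0.5093 -0.4133 -0.4533 0 0;0 0 -0.6239 -0.4133 -0.4533 0 0;0 0 -0.6239 -0.4133 -0.4533 0 0;0 0 -0.6239 -0.4133 -0.4533 0 0;0 0 -0.6239 -0.4133 -0.4533 0 0;0 0 -0.6239 -0.4133 -0.4533 0.0533 0;0 0 -0.6239 -0.4133 -0.4533 0.0933 0"

```text
t: 18.45
position: [0.4603, -0.0741, 0.0856]
ee_rot: [[-0.959, 0.285, 0.0], [0.285, 0.959, -0.0], [-0.0, 0.0, -1.0]]
ft_force: [1.0, -0.1, -0.8]
gripper_width: 0.0882
grasp_force: 0.0
```

```bash
python3 sh.py .4617 -.075 .03
```

```text
t 18.45 p [ 0.4603 -0.0741  0.0856] w 0.0882 phi 1.282
[ 0.4617 -0.075   0.03  ] -> [-0.0016 -0.0005  0.0556]
```

Converted, 0.057 m is 0.076, 0.045 m is 0.06.

send_rows:
  commands: "0 0 0 -0.002 0 0.0333 0;0 0 0 -0.002 0 0.06 0;0 0 0 -0.002 0 0.076 0;0 0 0 -0.002 0 0.076 0;0 0 0 -0.002 0 0.076 1;0 0 0 -0.002 0 0.076 1;0 0 0 -0.002 0 0.076 1;0 0 0 -0.002 0 0.076 1;0 0 0 -0.002 0 0.076 1;0 0 0 -0.002 0 0.076 1"

```text
t: 19.7
position: [0.462, -0.0742, 0.0297]
ee_rot: [[-0.959, 0.284, 0.0], [0.284, 0.959, -0.0], [-0.0, -0.0, -1.0]]
ft_force: [-0.4, -0.3, 1.9]
gripper_width: 0.0426
grasp_force: 44.8
```

```bash
python3 sh.py .4865 .073 .0345
```

```text
t 19.7 p [ 0.462  -0.0742  0.0297] w 0.0426 phi 1.283
[0.4865 0.073  0.0345] -> [ 0.0182  0.1481 -0.0048]
```

Converted, 0.148 m is 0.1973, 0.145 m is 0.1933, 0.33 rad is 0.4202.

send_rows:
  commands: "0 0 0 0 0 -0.04 1;0 0 0 0 0 -0.0933 1;0 0 0.1019 0.0067 0.0467 -0.12 1;0 0 0.2037 0.0133 0.1067 -0.12 1;0 0 0.3056 0.02 0.16 -0.1133 1;0 0 0.4202 0.024 0.1933 -0.0933 1;0 0 0.4202 0.024 0.1973 -0.06 1;0 0 0.4202 0.024 0.1973 -0.0333 1;0 0 0.4202 0.024 0.1973 -0.016 1;0 0 0.4202 0.024 0.1973 -0.016 1"

```text
t: 20.95
position: [0.4861, 0.0729, 0.0408]
ee_rot: [[-0.815, 0.579, -0.002], [0.579, 0.815, 0.0], [0.002, -0.001, -1.0]]
ft_force: [-0.6, 1.0, -4.4]
gripper_width: 0.0421
grasp_force: 44.8
```

```bash
python3 sh.py .4865 .073 .0337
```

```text
t 20.95 p [0.4861 0.0729 0.0408] w 0.0421 phi 0.953
[0.4865 0.073  0.0337] -> [-0.0003  0.0003  0.0071]
```

Converted, 0.0075 m is 0.01, 0.0065 m is 0.0087.

send_rows:
  commands: "0 0 0 0 0 0.0053 1;0 0 0 0 0 0.0087 1;0 0 0 0 0 0.01 1;0 0 0 0 0 0.01 1"

```text
t: 21.45
position: [0.4867, 0.0729, 0.0342]
ee_rot: [[-0.815, 0.579, 0.0], [0.579, 0.815, -0.0], [-0.0, 0.0, -1.0]]
ft_force: [-0.5, -0.2, -6.4]
gripper_width: 0.0421
grasp_force: 44.8
```

Converted, 0.001 m is 0.0013, 0.0005 m is 0.0007.

send_rows:
  commands: "0 0 0 0 0 0.0007 1;0 0 0 0 0 0.0013 1;0 0 0 0 0 0.0013 1"

```text
t: 21.82
position: [0.4868, 0.0729, 0.0337]
ee_rot: [[-0.815, 0.579, 0.001], [0.579, 0.815, -0.0], [-0.001, 0.0, -1.0]]
ft_force: [-1.4, 0.4, 5.1]
gripper_width: 0.0424
grasp_force: 44.8
```

Contact. I'll release, retreat up and away toward the base, then check.

Converted, -0.2 m is -0.2667, -0.17 m is -0.2267.

send_rows:
  commands: "0 0 0 0 0 0 0.3;0 0 0 0 0 0 0;0 0 0 0 0 0 0;0 0 0 0 0 0 0;0 0 0 0 0 -0.0667 0;0 0 0 0 0 -0.1467 0;0 0 0 0 0 -0.2267 0;0 0 0 0.0667 -0.04 -0.2667 0;0 0 0 0.1333 -0.08 -0.2667 0;0 0 0 0.1867 -0.12 -0.2667 0"

```text
t: 23.08
position: [0.3183, 0.0809, 0.2332]
ee_rot: [[-0.816, 0.579, 0.001], [0.579, 0.816, -0.0], [-0.001, 0.0, -1.0]]
ft_force: [-0.0, -0.3, 1.5]
gripper_width: 0.0882
grasp_force: 0.0
```

```bash
cat > chk.py <<'E'
from fit import *
C=[manip.read_camera(n) for n in ['scene','top']]
G=dict(part_small=(.485,-.238,0),part_oval=(.478,.386,.955),part_square=(.4867,.073,.285),part_large=(.445,.240,0))
for k,p in G.items():
    if k!='part_large':
        for c in C: r=fit([c],k,p[:2],.004); print(k,r.x.round(4),round(r.fun,3))
c=C[0]; im=cv2.resize(c['color'][150:270,120:480],None,fx=2.2,fy=2.2,interpolation=cv2.INTER_CUBIC)
t=cv2.resize(C[1]['color'][150:260,150:430],None,fx=2.8,fy=2.8,interpolation=cv2.INTER_CUBIC); t=np.clip(t*1.4,0,255).astype(np.uint8)
cv2.imwrite('pics/f1.png',np.vstack([im[:,:780],t[:,:780]]))
E
python3 chk.py
```

```text
part_small [ 0.4843 -0.2379  0.0175] 0.066
part_small [ 0.4858 -0.2386  0.0534] 0.238
part_oval [0.4787 0.3869 4.147 ] 0.109
part_oval [0.4782 0.3855 4.1572] 0.301
part_square [0.4877 0.0742 0.294 ] 0.05
part_square [0.4865 0.0726 0.2941] 0.261
```

View pics/f1.png

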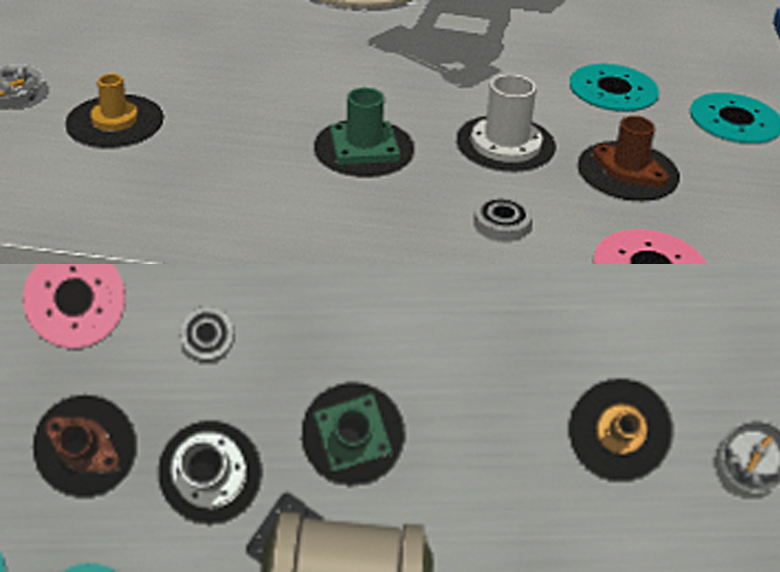

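All four parts stand upright and centred on their pads, and the bearing and dish haven't moved. Fitted positions are within about 2 mm and 0.06 rad.

```bash
python3 -c "
from workcell import manip
print(manip.job_done())"
```

```text
the job is handed in; nothing more can be done
None
```

I set all four parts down gently, upright on their own pads, and handed the job in at about 23 s of the 112 s; the judge's result was not shown. The final pictures put the brass, oval and square parts within about 2 mm and 0.06 rad of target, the aluminium sleeve looks centred by eye, and the bearing and dish look unmoved.

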